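Nudge the brass blank into its nest and close the keeper

ROBOT

A 6-joint arm with a two-finger parallel gripper is mounted at the origin on a cart in front of the work surface, level with it; the furniture and walls round the work are solid. World frame = base frame: x ahead of the robot, y to its left, z up, the work surface at z = 0. Lengths are in m, angles in degrees, forces in N, time in s.
With the tool pointing down it reaches from about 0.3 to 1 m from the base axis. Payload 5.1 kg.
Tool frame: the origin (TCP) lies midway between the tips of the shut fingers; the grasp point (between the pads) lies 19 mm behind it; z points along the fingers, y is the line along which they close (so a half turn about z gives the same grasp; the last joint's range is limited). The gripper opens to 95 mm and grips with 3 to 60 N. Pads are 20 mm wide; open, the fingers measure 119 mm over their backs; the gripper's body (75 mm by 180 mm) begins 59 mm behind the grasp point.
Start: joints at [68.778, 7.093, 94.555, -0, 78.352, -4.733], TCP at [0.185, 0.623, 0.215] pointing down, gripper open.
Joint ranges: [-149.61, 149.61], [-58.7, 133.49], [1.44, 155.28], [-77.14, 257.14], [18.33, 153.61], [-166.67, 166.67]. Speed limits (degrees/s): [147.25, 147.25, 180, 180, 180, 180].

INTERFACE

Orientations are given as a 3x3 rotation matrix whose columns are the frame's x, y, z axes.
In Python, from station import r, imaging gives the robot as it stands.
- The arm moves only by the tool step_arm, never from a script. Its argument "steps" is a list of rows, each a list of 3 entries, a list of its own where there are three numbers: the shift along the tool's x, y, z in m, then the turn, a rotation vector about the tool's x, y, z in degrees, then the closure, from -1 (fully open) to 1 (shut). A call has exactly 5 rows; each row is the pose to reach, as a shift and turn from the pose commanded when the call began, along the tool's axes at that moment; what a row does not reach only later rows make up. A row lasts 1/8 s, in which the tool goes at most 62.5 mm and 10.7 degrees, less where a joint would pass 70% of its speed; a pose out of reach is approached as far as the arm can. A call with a gripper value outside its range is refused whole. The fingers move at their own pace and stop on an object; "newtons" is the grip in N (left out, the last holds). Time passes only in rows, so rows that repeat a pose let the fingers close, or fill a call up. It gives the time, the measured TCP pose, the force, the opening and the grip force at its end, in the units of the state.
- r.state(): the state, without advancing time (a new reading comes with each control period).
- imaging.read_camera(name): name is "scene" or "top" or "wrist"; returns (picture, depth): 400x640x3 uint8, blue, green, red; 400x640 float32, m along the optical axis (not along the pixel's ray), 0 where there is no reading.
- imaging.camera_params(name): a dict with "fx", "fy", "cx", "cy" (pixels), "world_from_camera" (4x4, takes a point from camera to world coordinates); the wrist camera has in their place "hand_eye" (4x4, takes a point from camera to tool coordinates, whose origin is the TCP and whose axes are the flange's). Camera axes: x right, y down, z forward; pixel columns grow to the right and rows downward; lengths in m; the calibration is good to about 2 mm. A picture is of the moment at which its call begins: read the wrist's pose just before it. camera_params takes no time and is no camera call.
- r.sign_off(): hands the job in; it is judged then, once.
The state is a dict: "t": time; "q": joint angles; "qd": joint speeds; "tau": joint torques, N m; "ee_pos": TCP position; "tcp_rot": TCP orientation; "contact_force": force on the tool from outside, world axes, zero at the start; "ft_torque": the same for the moment, N m; "width": finger opening in m; "finger_force": force on a finger pad.
Only numpy, scipy, OpenCV 4.12 (cv2) and the standard library are available. Lean on these libraries where they do the work, as an engineer would, in place of code of your own. Each camera call takes 0.05 s, during which the arm holds its last target. There are 200 camera calls.

TASK

Using only your fingertips, push the loose brass disc across the top of the blue engraving fixture until it drops flat into the round nest; slide it, never pick it up or lift it off the plate. Then push the swinging keeper arm (red knob) all the way round to its stop so that it lies over the seated disc, and move clear. Do not disturb the oil bottle, the bead jar or the yellow cutters.

Things in the scene. Friction and masses are not known exactly. Their poses are not given: they have to be found in the camera images.
- fixture: Fixed blue plate 128 (its x) x 104 (y) x 22 mm; origin under its centre, z up. The disc slides on its flat top. Nest in the top at x=+33, y=0: round, 43 mm diameter, 8 mm deep. Round the nest's +x side stands a back stop, an aluminium arc (75 degrees each side of +x, radius 21.5 to 29 mm), 5 mm above the top; the nest is open towards -x.
- nest (a point): Centre of the nest's floor, 14 mm above the work surface; axes as the fixture's. Round it in the room: at the right (y below -0.23, x from 0.46) an open drawer stands up to 0.20 m high, to be passed over on the way in; at the left the wooden bench pin, 0.35 to 0.38 m high, juts in as far as x = 0.46, y = 0.15: keep the wrist clear of it.
- blank: Loose brass disc, 40 mm diameter, 8 mm thick, about 0.1 kg; origin at the centre of its underside. It starts flat on the fixture's top, 58 to 68 mm from the nest's centre towards the fixture's -x end and up to 8 mm to either side. Seated, its top is flush with the plate's top.
- keeper (a joint): Keeper arm's angle about its upright pivot (rad): 0 = closed at its stop, arm pointing along the fixture's +y across the nest; grows as it swings open, anticlockwise seen from above; pi/2 = pointing along the fixture's -x; limit 2.3. Starts open at 1.7 to 2.05. Light friction (about 0.6 N at the knob); stays where left.
- keeper_pivot (a point): Pivot axis of the keeper arm, on the fixture at x = +33, y = -41 mm, at the arm's mid height (30 mm above the work surface).
- keeper_knob (a point): Centre of the top of the red knob on the keeper arm: upright pin, 11 mm diameter, 50 mm from the pivot axis, top 46 mm above the work surface. The arm is a steel bar 11 mm wide, from 28 to 36 mm above the work surface, ending 55 mm from the pivot; a pad under it, 41 mm from the pivot, reaches down to 23.5 mm, 1.5 mm over a seated disc.
- oil_bottle: Bystander: small cream oil bottle with a red cap, 32 mm across, 60 mm high; origin under its centre.
- bead_jar: Bystander: low round pink bead jar, 54 mm across, 22 mm high; origin under its centre.
- cutters: Bystander: yellow and black side cutters lying flat beyond the fixture, 38 x 138 x 12 mm, long along their y; origin under their centre.
Not all that is in view belongs to the job. Of the things shaped like the blank, the brass one is meant.

How it is judged:
By the outcome, as a careful person would: the job done as asked, in the order asked, and still so for the second after the job is handed in, with the robot touching nothing.
It also fails if it takes over 54 s, if anything falls off the work surface, if the arm or the gripper's body presses on something with over 40 N, if the wrist force passes 120 N, or if a joint passes its speed limit or range.

## Working session

There is one attempt and no reset: what is moved stays moved. The work goes in short steps, Python scripts to look and compute and a tool call to move; the robot and the scene stay as the last step left them, time stands still between calls to the robot, and variables do not carry over. Pictures are saved under pics/ and viewed, at most 10 in all, crops included, and the job is handed in when it is done.

Besides the shell and the picture viewer there is one more tool, called as a command line: name --argument value ..., lists and objects as JSON in quotes. step_arm: Moves the arm, as the interface text tells. Its arguments: {"type":"object","properties":{"steps":{"type":"array"},"newtons":{"type":"number"}},"required":["steps"]}

```bash
mkdir -p pics; ls; python3 - <<'E'
from station import r, imaging
import cv2,numpy as np
s=r.state();print(s['t'],s['ee_pos'],np.round(s['tcp_rot'],3),s['width'])
for n in ("top","scene"):
    p,d=imaging.read_camera(n);cv2.imwrite(f"pics/{n}0.png",p);np.save(f"{n}0.npy",d)
    print(n,imaging.camera_params(n))
print(imaging.camera_params("wrist"))
E
```

```text
pics
0.0 [0.18431653 0.62263773 0.21337689] [[-0.959  0.284 -0.001]
 [ 0.284  0.959 -0.002]
 [ 0.    -0.002 -1.   ]] 0.09525346307557205
top {'fx': 421.6569958697854, 'fy': 421.6569958697854, 'cx': 320.40687131691027, 'cy': 201.57708599793432, 'world_from_camera': array([[ 0.07120254, -0.97314612,  0.21889914,  0.34886855],
       [-0.99746098, -0.06976173,  0.01431435,  0.00320003],
       [ 0.00134083, -0.21936257, -0.97564249,  0.88672166],
       [ 0.        ,  0.        ,  0.        ,  1.        ]])}
scene {'fx': 483.42422373422727, 'fy': 483.42422373422727, 'cx': 317.0410638654756, 'cy': 196.42053921109002, 'world_from_camera': array([[ 0.69057279, -0.36576595,  0.62395873, -0.01278563],
       [-0.7232614 , -0.34747368,  0.59678723, -0.51057369],
       [-0.00147521, -0.86341028, -0.50450026,  0.50914911],
       [ 0.        ,  0.        ,  0.        ,  1.        ]])}
{'fx': 300.1991622521478, 'fy': 300.1991622521478, 'cx': 314.2083930161526, 'cy': 199.5554894818994, 'hand_eye': array([[ 1.08985217e-03, -9.56763503e-01, -2.90864938e-01,
         8.27176518e-02],
       [ 9.99999044e-01,  1.29026445e-03, -4.97230101e-04,
        -2.43131255e-05],
       [ 8.51024302e-04, -2.90864118e-01,  9.56763994e-01,
        -1.69844758e-01],
       [ 0.00000000e+00,  0.00000000e+00,  0.00000000e+00,
         1.00000000e+00]])}
```

View pics/top0.png

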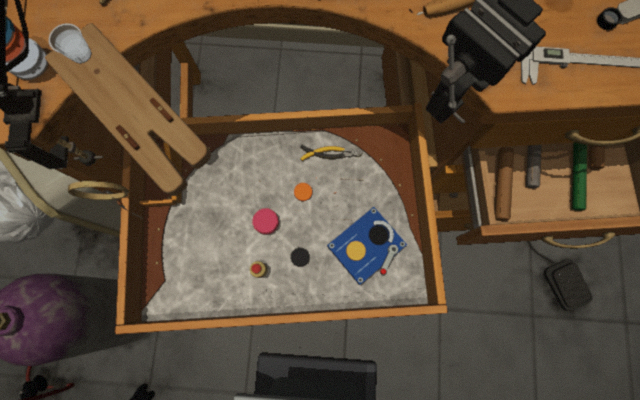

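View pics/scene0.png

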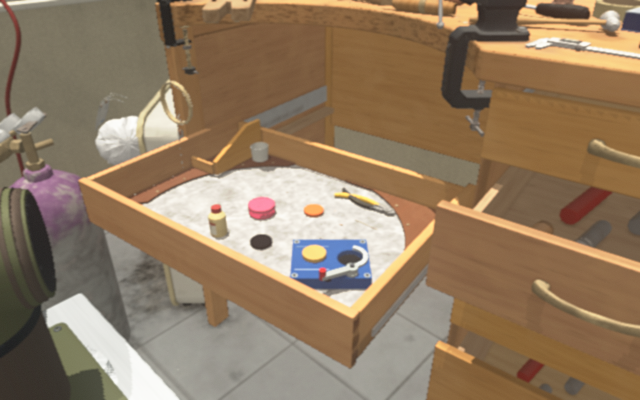

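The top view shows the blue fixture at about (367,245), the brass disc at (356,251) and the nest with its arc at (380,233). The red knob is at (383,272), and the jar, bottle and cutters are well clear of the fixture. I'll enlarge that area.

```bash
python3 - <<'E'
import cv2
p=cv2.imread("pics/top0.png")[195:295,310:420]
cv2.imwrite("pics/c0.png",cv2.resize(p,None,fx=6,fy=6,interpolation=cv2.INTER_CUBIC)[:600])
E
```

```text
(no output)
```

View pics/c0.png

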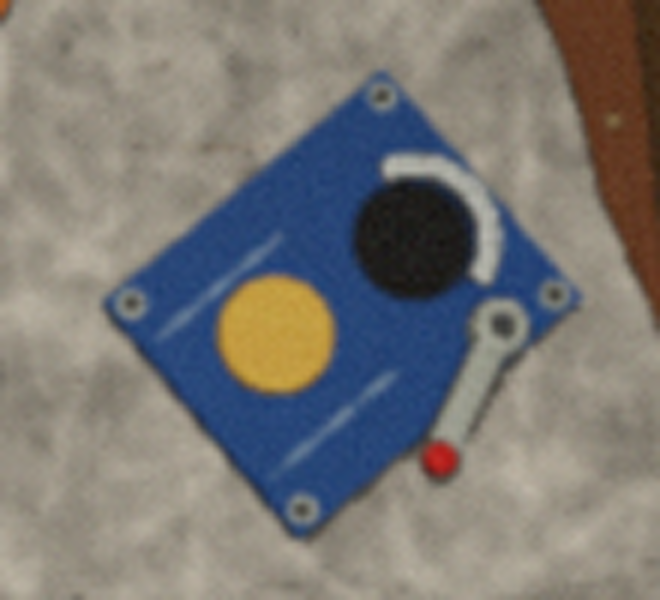

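The crop shows these positions (crop pixels):
- Plate corners: left (107,303), top (382,73), right (582,297), bottom (303,535)
- Disc: (276,334)
- Nest rim: (415,238)
- Pivot: (501,324)
- Knob: (440,460)

```bash
cat > h.py <<'E'
import numpy as np
def ray_plane(P,T,uv,z):
    d=T[:3,:3]@np.array([(uv[0]-P['cx'])/P['fx'],(uv[1]-P['cy'])/P['fy'],1]); o=T[:3,3]
    return o+d*(z-o[2])/d[2]
def fit(model,world):  # 2D rigid
    m=np.array(model);w=np.array(world)[:,:2];a=m-m.mean(0);b=w-w.mean(0)
    th=np.arctan2((a[:,0]*b[:,1]-a[:,1]*b[:,0]).sum(),(a*b).sum())
    R=np.array([[np.cos(th),-np.sin(th)],[np.sin(th),np.cos(th)]])
    t=w.mean(0)-R@m.mean(0); return th,R,t,w-(m@R.T+t)
E
python3 - <<'E'
from h import *
from station import imaging
P=imaging.camera_params("top");T=P['world_from_camera']
f=lambda u,v,z:ray_plane(P,T,((u+.5)/6-.5+310,(v+.5)/6-.5+195),z)
# fixture +x from disc to nest (up-right in the crop); keeper pivot on -y side
W=[f(107,303,.022),f(382,73,.022),f(582,297,.022),f(303,535,.022),f(415,238,.022),f(501,324,.036)]
M=[(-.064,.052),(.064,.052),(.064,-.052),(-.064,-.052),(.033,0),(.033,-.041)]
th,R,t,res=fit(M,W);print(np.degrees(th),t,np.round(res*1e3,1))
nest=R@[.033,0]+t;piv=R@[.033,-.041]+t
b=f(276,334,.030)[:2];k=f(440,460,.046)[:2]
print("nest",nest,"blank",b,"in fix",R.T@(b-t),"rel nest",R.T@(b-nest))
kk=R.T@(k-piv);print("knob",k,kk,np.hypot(*kk),"angle",np.arctan2(kk[1],kk[0])-np.pi/2)
D=np.load('top0.npy');print([ (D[v,u]) for u,v in((356,251),(340,245))])
E
```

```text
-46.02403864505091 [ 0.45954359 -0.08572581] [[ 0.  -1.4]
 [-1.7  0.3]
 [-0.4  0.7]
 [ 1.7 -0.1]
 [ 0.   0.2]
 [ 0.3  0.4]]
nest [ 0.48245735 -0.10947364] blank [ 0.44517323 -0.06266939] in fix [-0.02657027  0.00566802] rel nest [-0.05957027  0.00566802]
knob [ 0.40592216 -0.11736609] [-0.04746306 -0.01955728] 0.05133448064469432 angle -4.321535708458211
[np.float32(0.8566957), np.float32(0.8689691)]
```

```bash
python3 - <<'E'
from h import *
from station import imaging
for n in ("top","scene"):
    P=imaging.camera_params(n);T=P['world_from_camera'];D=np.load(n+'0.npy')
    v,u=np.mgrid[:400,:640];X=np.stack([(u-P['cx'])/P['fx']*D,(v-P['cy'])/P['fy']*D,D],-1)[D>0]@T[:3,:3].T+T[:3,3]
    print(n,"rows x 0..0.75 ; cols y 0.75..-0.35 (cm max height)")
    print("      "+" ".join(f"{75-5*j:3d}" for j in range(22)))
    for i in range(15):
        L=[]
        for j in range(22):
            m=(X[:,0]>=.05*i)&(X[:,0]<.05*i+.05)&(X[:,1]<.75-.05*j)&(X[:,1]>=.7-.05*j)
            L.append(f"{X[m,2].max()*100:3.0f}" if m.sum()>3 else "  .")
        print(f"{i*5:3d}:  "+" ".join(L))
E
```

```text
top rows x 0..0.75 ; cols y 0.75..-0.35 (cm max height)
       75  70  65  60  55  50  45  40  35  30  25  20  15  10   5   0  -5 -10 -15 -20 -25 -30
  0:  -24 -54 -54 -50 -46 -50 -54 -54 -54 -54 -54 -54   .   .   .   .   .   .   . -54   .   .
  5:  -54 -54 -54 -54 -54 -53 -54 -54 -54 -54 -54 -44 -44   .   .   .   . -44 -44 -54 -54 -54
 10:  -54 -54 -54 -54 -54 -54 -54 -54 -54 -54 -54   0   0   0  -0  -2 -21 -23 -44 -54 -54 -54
 15:    .  -2  -2  -3 -53 -54 -54 -54 -54 -54 -54 -44 -44 -44 -44 -44 -44 -44 -44 -54 -54 -54
 20:    .  -2   3  -1  -5 -54 -54 -54 -54 -54 -54 -54 -54 -54 -54 -54 -54 -54 -54 -54 -54 -54
 25:    .  -1   3  -1  -4   .   .   8   8   8   8   8   8   8   8 -54 -54 -54 -54 -54 -54 -54
 30:    .  -2  -2  -2  -7   .   .   8   1   0   0   7   8   8   8   8   8   8   8   8 -54 -54
 35:  -54  -8  -7 -10   .   .   .   8   1   0   0   0   6   0   0   0   3   0   0   8   .   .
 40:  -54   5   4   .   .   .   .   8   1   0   0   1   6   1   1   3   3   5   0   8   .   .
 45:  -54   6   5   8   6  18  20  13   1   0  38  38   3   0   0   3   3   4   8   8  20  20
 50:  -54 
[... 1321 characters left out ...]
 0   6   0   0   0   2   .   .   8   .   .
 40:    7   9   4 -54 -54 -54 -54   8   1   0   0   0   6   1   1   3   3   5   2   8   .   .
 45:   10  10   5   8   6  17  20  13   1   0  38  38   2   2   0   3   3   4   2   8  19  19
 50:    9   9   9   9   7  35  36  36   5  38  38  38   2   2   1   0   3   3   8   8  16   .
 55:  -54   9   9   8   8   .  35  36   8   0  38  38   0   1   1   0   0   1  38   8  16 -13
 60:    9   9   8   .   .  28  35  35  33  36  37   0   0   1   1   1   1  41  41  41  36  36
 65:    9   7   .   .   .  29  29   7  35  36   7   7   6   1   1   1   1  40  41  41  36  36
 70:    .   .   .   .   .  29  27   .  35  35  36  35  35   7  35  36  36  37  27  37  36  36
```

```bash
cat >> h.py <<'E'
def yawrot(deg): # tool y axis at world angle deg, z down
    c,s=np.cos(np.radians(deg)),np.sin(np.radians(deg)); return np.array([[-s*-1*-1,c,0],[c,s,0],[0,0,-1.]]) if 0 else np.array([[-s,c,0],[c,s,0],[0,0,-1.]])
def rows(s,wps,yaw=None):
    from scipy.spatial.transform import Rotation as Ro
    R=np.array(s['tcp_rot']);p=np.array(s['ee_pos'])
    for w in wps: print("shift",np.round(R.T@(np.array(w)-p),4))
    if yaw is not None: print("turn",np.round(Ro.from_matrix(R.T@yawrot(yaw)).as_rotvec(degrees=True),2))
E
python3 - <<'E'
from h import *
from station import r
s=r.state()
rows(s,[(.19,.56,.215),(.20,.50,.215),(.21,.44,.215),(.225,.38,.215),(.25,.32,.215),(.275,.26,.215),(.30,.20,.215),(.33,.14,.215),(.365,.08,.215),(.40,.02,.215),(.425,-.035,.21),(.446,-.071,.2)],43.98)
E
```

```text
shift [-0.0233 -0.0585 -0.0013]
shift [-0.0499 -0.1132 -0.0012]
shift [-0.0765 -0.1679 -0.0011]
shift [-0.1079 -0.2212 -0.001 ]
shift [-0.1489 -0.2716 -0.001 ]
shift [-0.1899 -0.3221 -0.0009]
shift [-0.2309 -0.3725 -0.0008]
shift [-0.2767 -0.4215 -0.0007]
shift [-0.3273 -0.4691 -0.0006]
shift [-0.3779 -0.5167 -0.0006]
shift [-0.4175 -0.5623  0.0045]
shift [-0.4479 -0.5909  0.0146]
turn [-1.000e-01  2.000e-02  2.953e+01]
```

step_arm --steps '[[[-0.023,-0.058,0],[0,0,0],-1],[[-0.05,-0.113,0],[0,0,0],-1],[[-0.076,-0.168,0],[0,0,0],-1],[[-0.108,-0.221,0],[0,0,0],-1],[[-0.149,-0.272,0],[0,0,0],-1]]'

```text
t: 0.72
ee_pos: [0.2487, 0.3209, 0.2141]
tcp_rot: [[-0.959, 0.282, 0.0], [0.282, 0.959, -0.0], [-0.0, -0.0, -1.0]]
contact_force: [0.7, -0.4, -0.1]
width: 0.0951
finger_force: 0.0
```

step_arm --steps '[[[-0.041,-0.05,0],[0,0,0],0.4],[[-0.082,-0.1,0],[0,0,0],0.4],[[-0.128,-0.149,0],[0,0,0],0.4],[[-0.178,-0.197,0],[0,0,0],0.4],[[-0.229,-0.245,0],[0,0,0],0.4]]'

```text
t: 1.35
ee_pos: [0.3878, 0.0411, 0.2146]
tcp_rot: [[-0.959, 0.284, 0.001], [0.284, 0.959, 0.0], [-0.001, 0.001, -1.0]]
contact_force: [0.2, 0.8, -0.3]
width: 0.0502
finger_force: 0.0
```

step_arm --steps '[[[-0.02,-0.023,0.003],[0,0,7],0.4],[[-0.04,-0.046,0.005],[0,0,15],0.4],[[-0.055,-0.06,0.01],[0,0,22],0.4],[[-0.07,-0.074,0.015],[0,0,29.5],0.4],[[-0.07,-0.074,0.015],[0,0,29.5],0.4]]'

```text
t: 1.98
ee_pos: [0.4332, -0.0483, 0.1987]
tcp_rot: [[-0.694, 0.72, -0.002], [0.72, 0.694, 0.001], [0.002, -0.001, -1.0]]
contact_force: [-0.6, -0.1, 0.2]
width: 0.0287
finger_force: 0.0
```

```bash
python3 - <<'E'
from station import r, imaging
import cv2,numpy as np
s=r.state();print(s['t'],s['ee_pos'],np.round(s['tcp_rot'],3),s['width'],s['contact_force'],s['q'])
p,d=imaging.read_camera("wrist");cv2.imwrite("pics/w1.png",p);np.save("w1.npy",d);np.savez("s1.npz",p=s['ee_pos'],R=s['tcp_rot'])
E
```

```text
1.975 [ 0.43317741 -0.04825686  0.19871547] [[-0.694  0.72  -0.002]
 [ 0.72   0.694  0.001]
 [ 0.002 -0.001 -1.   ]] 0.028733095555891403 [-0.58092176 -0.11442979  0.19645092] [-1.34225652e+01 -2.09198777e+01  1.21562291e+02  3.03195246e-03
  7.94834599e+01 -5.73955412e+01]
```

View pics/w1.png

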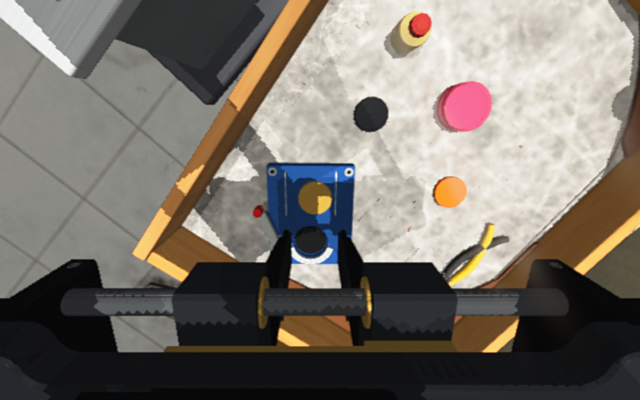

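The wrist view shows the disc at about (315,198), the nest at (312,240) and the knob at (258,211), with the fingers over the nest. I'll use this to refine the measurements.

```bash
python3 - <<'E'
import cv2
p=cv2.imread("pics/w1.png")[155:275,240:380]
cv2.imwrite("pics/c1.png",cv2.resize(p,None,fx=5,fy=5,interpolation=cv2.INTER_CUBIC))
E
```

```text
(no output)
```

View pics/c1.png

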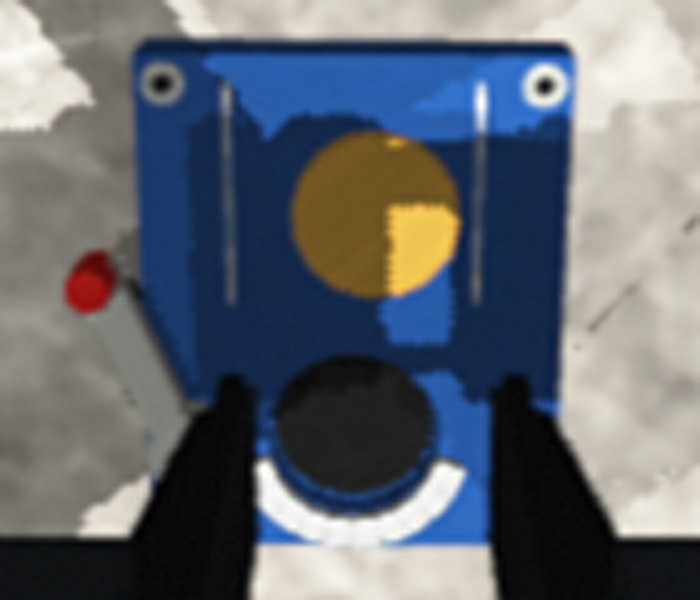

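In the crop, the disc top is centred at (376,215), the nest rim at about (354,430) and the knob top at (88,290). The rear plate corners are at (135,52) and (573,52).

```bash
python3 - <<'E'
from h import *
from station import imaging
P=imaging.camera_params("wrist");z=np.load("s1.npz");A=np.eye(4);A[:3,:3]=z['R'];A[:3,3]=z['p'];T=A@P['hand_eye']
f=lambda u,v,h:ray_plane(P,T,((u+.5)/5-.5+240,(v+.5)/5-.5+155),h)
W=[f(135,52,.022),f(573,52,.022),f(354,430,.022)]
M=[(-.064,-.052),(-.064,.052),(.033,0)]
th,R,t,res=fit(M,W);print(np.degrees(th),t,np.round(res*1e3,1))
nest=R@[.033,0]+t
b=f(376,215,.030)[:2];k=f(88,290,.046)[:2];piv=R@[.033,-.041]+t
print("nest",nest,"blank",b,"rel nest",R.T@(b-nest));kk=R.T@(k-piv);print("knob",k,np.hypot(*kk),np.arctan2(kk[1],kk[0])%6.283-np.pi/2)
D=np.load('w1.npy');print("z disc/plate",[(T@np.array([(u-P['cx'])/P['fx']*D[v,u],(v-P['cy'])/P['fy']*D[v,u],D[v,u],1]))[2] for u,v in((315,198),(295,215))])
E
```

```text
-46.063286179909106 [ 0.46012901 -0.0835396 ] [[ 1.   0.4]
 [-0.5 -0.7]
 [-0.5  0.4]]
nest [ 0.4830265  -0.10730312] blank [ 0.44560059 -0.06083614] rel nest [-0.05942965  0.00529108]
knob [ 0.40758307 -0.11584694] 0.050047501690674366 1.965543424768736
z disc/plate [np.float64(0.028740680828633625), np.float64(0.022469421834477643)]
```

step_arm --steps '[[[0.018,0,0.04],[0,0,0],0.4],[[0.018,0,0.09],[0,0,0],0.4],[[0.018,0,0.13],[0,0,0],0.4],[[0.018,0,0.155],[0,0,0],0.4],[[0.018,0,0.155],[0,0,0],0.4]]'

```text
t: 2.65
ee_pos: [0.4188, -0.0336, 0.0428]
tcp_rot: [[-0.696, 0.718, -0.005], [0.718, 0.696, 0.001], [0.004, -0.003, -1.0]]
contact_force: [0.4, -0.4, 0.3]
width: 0.0285
finger_force: 0.0
```

```bash
cat >> h.py <<'E'
def rel():
    from station import r
    s=r.state();th=np.radians(-46.05);R=np.array([[np.cos(th),-np.sin(th)],[np.sin(th),np.cos(th)]])
    print("t",round(s['t'],2),"rel nest mm",np.round(R.T@(np.array(s['ee_pos'])[:2]-[.483,-.1073])*1e3,1),"z",np.round(s['ee_pos'][2]*1e3,1),"F",np.round(s['contact_force'],1),"w",round(s['width'],4)); return s
E
python3 -c "
from h import *
s=rel();print(np.round(s['tcp_rot'],4))"
```

```text
t 2.65 rel nest mm [-97.6   4.9] z 42.8 F [ 0.4 -0.4  0.3] w 0.0285
[[-0.6964  0.7177 -0.0048]
 [ 0.7177  0.6964  0.0012]
 [ 0.0042 -0.0027 -1.    ]]
```

step_arm --steps '[[[0,0,0.006],[0,0,0],0.4],[[0,0,0.012],[0,0,0],0.4],[[0,0,0.018],[0,0,0],0.4],[[-0.005,0,0.018],[0,0,0],0.4],[[-0.01,0,0.018],[0,0,0],0.4]]'

```text
t: 3.28
ee_pos: [0.4284, -0.0423, 0.0269]
tcp_rot: [[-0.695, 0.719, 0.0], [0.719, 0.695, -0.0], [-0.0, 0.0, -1.0]]
contact_force: [0.6, 0.2, 0.4]
width: 0.0288
finger_force: 0.0
```

```bash
python3 -c "
from h import *
rel()"
```

```text
t 3.27 rel nest mm [-84.7   5.9] z 26.9 F [0.6 0.2 0.4] w 0.0288
```

step_arm --steps '[[[-0.006,0,0.001],[0,0,0],0.4],[[-0.012,-0.001,0.001],[0,0,0],0.4],[[-0.018,-0.002,0.001],[0,0,0],0.4],[[-0.024,-0.003,0.001],[0,0,0],0.4],[[-0.03,-0.003,0.001],[0,0,0],0.4]]'

```text
t: 3.9
ee_pos: [0.4468, -0.0659, 0.0257]
tcp_rot: [[-0.695, 0.719, -0.0], [0.719, 0.695, 0.0], [0.0, -0.0, -1.0]]
contact_force: [-1.1, 1.2, 2.0]
width: 0.0284
finger_force: 1.3
```

```bash
python3 - <<'E'
from h import *
rel()
from station import imaging
import cv2
p,d=imaging.read_camera("wrist");cv2.imwrite("pics/w2.png",cv2.resize(p[120:340,200:440],None,fx=2.5,fy=2.5,interpolation=cv2.INTER_CUBIC))
E
```

```text
t 3.9 rel nest mm [-54.9   2.7] z 25.7 F [-1.1  1.2  2. ] w 0.0284
```

View pics/w2.png

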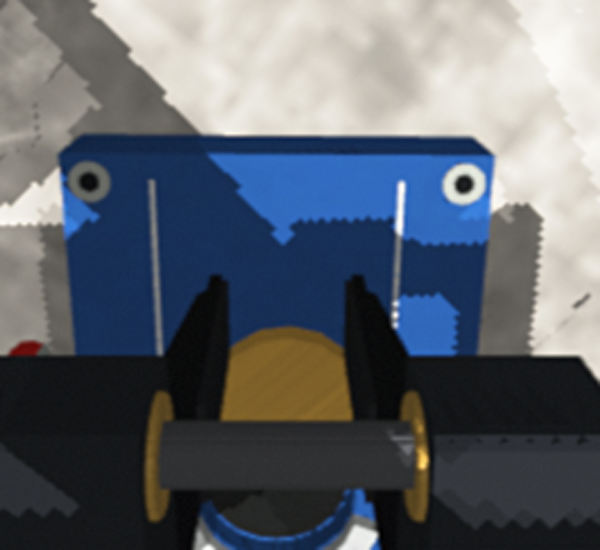

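The disc is cradled between the fingertips, with its rear edge at (285,328) and the nest straight ahead at about (280,500). I'll keep pushing.

step_arm --steps '[[[-0.005,0,0],[0,0,0],0.4],[[-0.01,-0.001,0],[0,0,0],0.4],[[-0.015,-0.001,0],[0,0,0],0.4],[[-0.019,-0.002,0],[0,0,0],0.4],[[-0.023,-0.002,0],[0,0,0],0.4]]'

```text
t: 4.58
ee_pos: [0.4612, -0.0837, 0.0256]
tcp_rot: [[-0.695, 0.719, -0.0], [0.719, 0.695, 0.0], [0.0, -0.0, -1.0]]
contact_force: [0.1, 0.4, 1.0]
width: 0.0283
finger_force: 1.2
```

step_arm --steps '[[[-0.002,0,0],[0,0,0],0.4],[[-0.004,0,0],[0,0,0],0.4],[[-0.006,0,0],[0,0,0],0.4],[[-0.007,0,0],[0,0,0],0.4],[[-0.008,0,0],[0,0,0],0.4]]'

```text
t: 5.2
ee_pos: [0.4667, -0.0893, 0.0255]
tcp_rot: [[-0.695, 0.719, -0.0], [0.719, 0.695, -0.0], [0.0, -0.0, -1.0]]
contact_force: [-0.5, 0.4, 0.0]
width: 0.0287
finger_force: 0.2
```

```bash
python3 - <<'E'
from h import *
rel()
from station import imaging
import cv2
p,d=imaging.read_camera("wrist");cv2.imwrite("pics/w3.png",cv2.resize(p[160:340,200:440],None,fx=3,fy=3,interpolation=cv2.INTER_CUBIC))
E
```

```text
t 5.2 rel nest mm [-24.3   0.7] z 25.5 F [-0.5  0.4  0. ] w 0.0287
```

View pics/w3.png

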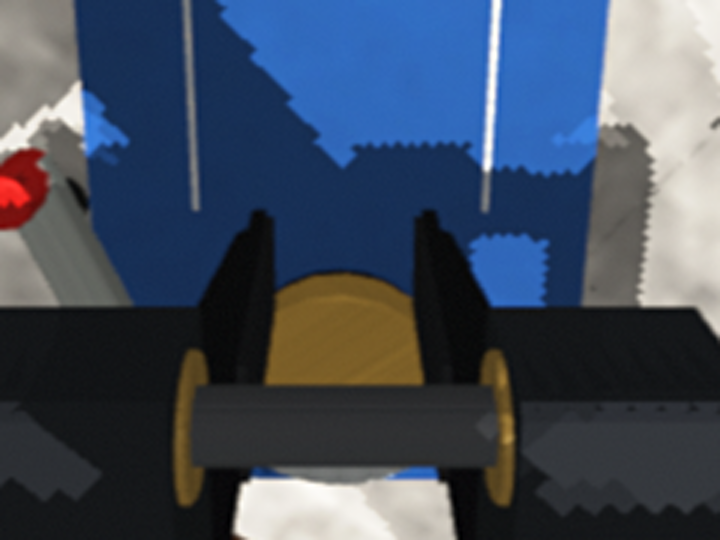

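The finger force has gone and a dark gap shows behind the disc, so it has probably dropped in. I'll back off, rise and check.

step_arm --steps '[[[0.012,0,0],[0,0,0],0.4],[[0.025,0,-0.02],[0,0,0],0.4],[[0.025,0,-0.06],[0,0,0],0.4],[[0.02,0,-0.1],[0,0,0],1],[[0.02,0,-0.1],[0,0,0],1]]'

```text
t: 5.88
ee_pos: [0.4552, -0.0753, 0.1297]
tcp_rot: [[-0.695, 0.719, 0.008], [0.719, 0.695, -0.002], [-0.007, 0.004, -1.0]]
contact_force: [0.3, 0.7, -0.4]
width: 0.0136
finger_force: 0.0
```

```bash
python3 - <<'E'
from h import *
s=rel()
from station import imaging
import cv2
p,d=imaging.read_camera("wrist");np.savez("s4.npz",p=s['ee_pos'],R=s['tcp_rot'],d=d)
cv2.imwrite("pics/w4full.png",p)
P=imaging.camera_params("wrist");A=np.eye(4);A[:3,:3]=s['tcp_rot'];A[:3,3]=s['ee_pos'];T=A@P['hand_eye']
m=cv2.inRange(cv2.cvtColor(p,cv2.COLOR_BGR2HSV),(15,120,50),(30,255,255));m[:150]=0;m[:,:230]=0;m[:,400:]=0
v,u=np.nonzero(m&(d>0).astype(np.uint8)*255);q=np.stack([(u-P['cx'])/P['fx']*d[v,u],(v-P['cy'])/P['fy']*d[v,u],d[v,u]],-1)@T[:3,:3].T+T[:3,3]
print(len(q),"uv",u.mean(),v.mean(),"brass z pct",np.percentile(q[:,2],[5,25,50,75,95]).round(4))
cv2.imwrite("pics/w4.png",cv2.resize(p[120:320,200:440],None,fx=3,fy=3,interpolation=cv2.INTER_CUBIC))
E
```

```text
t 5.88 rel nest mm [-42.3   2.2] z 129.7 F [ 0.3  0.7 -0.4] w 0.0136
3650 uv 317.9482191780822 310.206301369863 brass z pct [0.0136 0.022  0.2181 0.2331 0.2347]
```

View pics/w4.png

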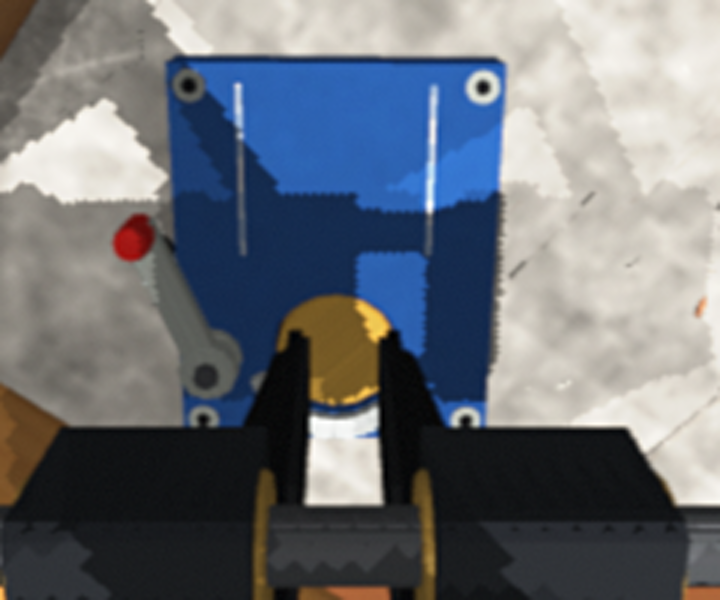

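The disc appears at about (335,345) in the crop, against the back stop. I'll check its height against the plate.

```bash
python3 - <<'E'
from h import *
from station import imaging
P=imaging.camera_params("wrist");z=np.load("s4.npz");A=np.eye(4);A[:3,:3]=z['R'];A[:3,3]=z['p'];T=A@P['hand_eye'];D=z['d']
def f(cu,cv,n):
    u,v=int(cu/3+200),int(cv/3+120);w=D[v-1:v+2,u-1:u+2];dd=np.median(w[w>0])
    x=T@np.array([(u-P['cx'])/P['fx']*dd,(v-P['cy'])/P['fy']*dd,dd,1]);print(n,np.round(x[:3]*1e3,1))
for a in [(335,310),(335,325),(335,345),(335,365),(335,385),(318,345),(355,345)]: f(*a,"disc")
for a in [(300,260),(390,280),(460,340),(230,290)]: f(*a,"plate")
g=lambda u,v,h:ray_plane(P,T,((u+.5)/3-.5+200,(v+.5)/3-.5+120),h)
k=g(128,240,.046);pv=g(206,377,.036);print("knob",k,"pivot",pv, "fit pivot",np.array([.483,-.1073])-.041*np.array([.72,.694]),"disc rear edge",g(335,295,.022))
E
```

```text
disc [471.9 -96.8  21.7]
disc [ 475.6 -100.7   21.6]
disc [ 480.9 -106.1   21.6]
disc [ 485.5 -110.9   21.7]
disc [ 490.6 -116.2   22.4]
disc [ 477.3 -109.7   21.5]
disc [ 486.1 -101.4   21.1]
plate [451.9 -91.4  21.6]
plate [478.  -76.2  21.7]
plate [509.7 -75.3  21.7]
plate [ 441.9 -115.2   22.2]
knob [ 0.40638618 -0.11582981  0.046     ] pivot [ 0.45447441 -0.13779089  0.036     ] fit pivot [ 0.45348  -0.135754] disc rear edge [ 0.46839028 -0.092657    0.022     ]
```

The disc's top is level with the plate (21.1–22.4 mm against 21.6–22.2 mm) all over, so it is seated. Next I'll go behind the knob with the fingers shut.

step_arm --steps '[[[0.001,-0.03,0],[0,0,0],1],[[0.002,-0.06,0],[0,0,0],1],[[0.002,-0.089,0],[0,0,0],1],[[0.002,-0.089,0.04],[0,0,0],1],[[0.002,-0.089,0.07],[0,0,0],1]]'

```text
t: 6.55
ee_pos: [0.3855, -0.1345, 0.0528]
tcp_rot: [[-0.694, 0.72, -0.003], [0.72, 0.694, 0.001], [0.003, -0.001, -1.0]]
contact_force: [0.7, -0.4, 0.2]
width: 0.0005
finger_force: 0.0
```

step_arm --steps '[[[0,0,0.008],[0,0,0],1],[[0,0,0.015],[0,0,0],1],[[0,0,0.015],[0,0,0],1],[[0,0,0.015],[0,0,0],1],[[0,0,0.015],[0,0,0],1]]'

```text
t: 7.18
ee_pos: [0.3881, -0.1356, 0.0415]
tcp_rot: [[-0.695, 0.719, 0.002], [0.719, 0.695, -0.001], [-0.002, 0.001, -1.0]]
contact_force: [-0.6, 0.5, -0.1]
width: 0.0004
finger_force: 0.0
```

```bash
python3 - <<'E'
from h import *
s=rel()
th=[1.965,1.8,1.65,1.5,1.35,1.2,1.1,1.0,.9,.8,.7,.6,.5,.4,.3,.2,.1,0,-.04]
ox=np.interp(th,[0,.5,.8,1.0,1.5],[-15.5,-15.5,-13.9,-10,0]);oy=np.interp(th,[0,.5,.8,1.],[0,-12,-15.9,-17.5])
F=np.c_[-50*np.sin(th)+ox,-41+50*np.cos(th)+oy];print(np.c_[th,F].round(1).tolist())
E
```

```text
t 7.17 rel nest mm [-45.5 -87.9] z 41.5 F [-0.6  0.5 -0.1] w 0.0004
[[2.0, -46.2, -77.7], [1.8, -48.7, -69.9], [1.6, -49.8, -62.5], [1.5, -49.9, -55.0], [1.4, -51.8, -47.5], [1.2, -52.6, -40.4], [1.1, -52.6, -35.8], [1.0, -52.1, -31.5], [0.9, -51.1, -26.6], [0.8, -49.8, -22.1], [0.7, -46.6, -17.4], [0.6, -43.2, -13.0], [0.5, -39.5, -9.1], [0.4, -35.0, -4.5], [0.3, -30.3, -0.4], [0.2, -25.4, 3.2], [0.1, -20.5, 6.4], [0.0, -15.5, 9.0], [-0.0, -13.5, 9.0]]
```

step_arm --steps '[[[0.001,0.01,0.002],[0,0,0],1],[[0.003,0.018,0.002],[0,0,0],1],[[0.004,0.025,0.002],[0,0,0],1],[[0.005,0.033,0.002],[0,0,0],1],[[0.006,0.04,0.002],[0,0,0],1]]'

```text
t: 7.8
ee_pos: [0.4124, -0.1027, 0.0385]
tcp_rot: [[-0.695, 0.719, -0.0], [0.719, 0.695, -0.0], [-0.0, -0.0, -1.0]]
contact_force: [-0.5, -0.7, -0.6]
width: 0.0003
finger_force: 0.4
```

```bash
python3 - <<'E'
from h import *
s=rel()
from station import imaging
import cv2
p,d=imaging.read_camera("top");cv2.imwrite("pics/t5.png",cv2.resize(p[190:300,300:430],None,fx=5,fy=5,interpolation=cv2.INTER_CUBIC))
E
```

```text
t 7.8 rel nest mm [-52.3 -47.6] z 38.5 F [-0.5 -0.7 -0.6] w 0.0003
```

step_arm --steps '[[[0.001,0.007,0],[0,0,0],1],[[0.001,0.012,0],[0,0,0],1],[[0.001,0.016,0],[0,0,0],1],[[-0.001,0.021,0],[0,0,0],1],[[-0.002,0.025,0],[0,0,0],1]]'

```text
t: 8.48
ee_pos: [0.4318, -0.0874, 0.0387]
tcp_rot: [[-0.695, 0.719, 0.0], [0.719, 0.695, -0.001], [-0.001, -0.0, -1.0]]
contact_force: [-0.4, -1.5, -0.4]
width: 0.0002
finger_force: 0.8
```

```bash
python3 - <<'E'
from h import *
s=rel()
from station import imaging
import cv2
p,d=imaging.read_camera("wrist");cv2.imwrite("pics/w5.png",cv2.resize(p[130:330,200:440],None,fx=3,fy=3,interpolation=cv2.INTER_CUBIC))
E
```

```text
t 8.47 rel nest mm [-49.9 -23. ] z 38.7 F [-0.4 -1.5 -0.4] w 0.0002
```

View pics/w5.png

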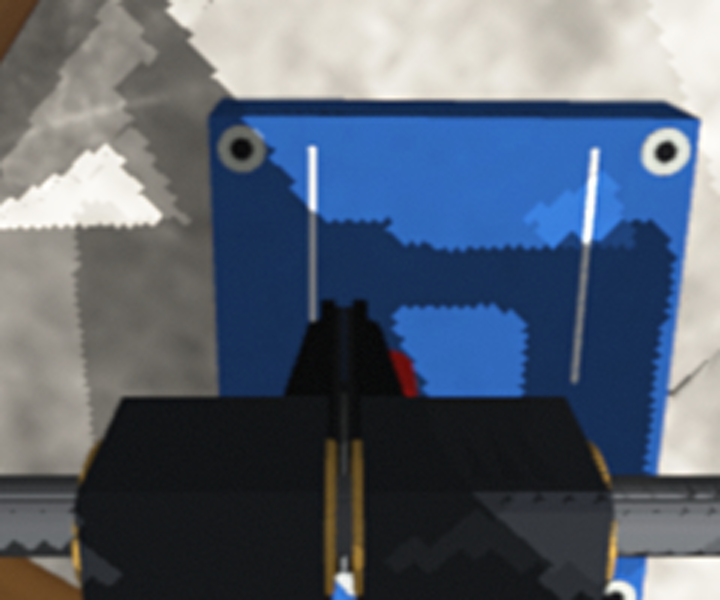

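The red knob sits just beyond the fingertips' +y face at about (403,372), so contact is good. The tips are slimmer than I assumed (about 10 mm), so I've adjusted the path.

step_arm --steps '[[[0,0.005,0],[0,0,0],1],[[-0.002,0.01,0],[0,0,0],1],[[-0.007,0.016,0],[0,0,0],1],[[-0.011,0.021,0],[0,0,0],1],[[-0.015,0.024,0],[0,0,0],1]]'

```text
t: 9.15
ee_pos: [0.4596, -0.0812, 0.0386]
tcp_rot: [[-0.695, 0.719, -0.0], [0.719, 0.695, 0.0], [0.0, 0.0, -1.0]]
contact_force: [-0.5, 0.2, -0.4]
width: 0.0004
finger_force: 0.3
```

step_arm --steps '[[[-0.005,0.003,0],[0,0,0],1],[[-0.01,0.005,0],[0,0,0],1],[[-0.014,0.007,0],[0,0,0],1],[[-0.018,0.008,0],[0,0,0],1],[[-0.02,0.008,0],[0,0,0],1]]'

```text
t: 9.78
ee_pos: [0.4787, -0.0901, 0.0386]
tcp_rot: [[-0.695, 0.719, -0.001], [0.719, 0.695, 0.001], [0.001, 0.0, -1.0]]
contact_force: [-2.6, 2.2, 0.8]
width: 0.0005
finger_force: 1.8
```

```bash
python3 - <<'E'
from h import *
s=rel()
E
```

```text
t 9.78 rel nest mm [-15.3   8.9] z 38.6 F [-2.6  2.2  0.8] w 0.0005
```

step_arm --steps '[[[-0.001,0,0],[0,0,0],1],[[-0.001,0,0],[0,0,0],1],[[-0.002,0,0],[0,0,0],1],[[-0.002,0,0],[0,0,0],1],[[-0.002,0,0],[0,0,0],1]]'

```text
t: 10.4
ee_pos: [0.479, -0.0903, 0.0384]
tcp_rot: [[-0.695, 0.719, -0.003], [0.719, 0.695, 0.003], [0.004, -0.0, -1.0]]
contact_force: [-4.4, 5.4, 3.8]
width: 0.0005
finger_force: 3.6
```

```bash
python3 - <<'E'
from h import *
s=rel()
E
```

```text
t 10.4 rel nest mm [-15.    8.9] z 38.4 F [-4.4  5.4  3.8] w 0.0005
```

The fingers have stalled 15 mm short of the nest axis, where the knob should be at its stop, and the force is rising. I'll back off and rise clear.

step_arm --steps '[[[0.006,0,0],[0,0,0],1],[[0.022,0,-0.005],[0,0,0],1],[[0.035,0,-0.04],[0,0,0],1],[[0.035,0,-0.09],[0,0,0],1],[[0.035,0,-0.14],[0,0,0],1]]'

```text
t: 11.02
ee_pos: [0.4557, -0.0666, 0.1801]
tcp_rot: [[-0.695, 0.719, 0.001], [0.719, 0.695, -0.001], [-0.002, 0.0, -1.0]]
contact_force: [0.2, -0.0, 0.2]
width: 0.0004
finger_force: 0.0
```

step_arm --steps '[[[0.03,0,0],[0,0,0],1],[[0.06,0,0],[0,0,0],1],[[0.06,0,0],[0,0,0],1],[[0.06,0,0],[0,0,0],1],[[0.06,0,0],[0,0,0],1]]'

```text
t: 11.65
ee_pos: [0.4147, -0.0239, 0.1787]
tcp_rot: [[-0.694, 0.72, 0.0], [0.72, 0.694, -0.0], [-0.0, -0.0, -1.0]]
contact_force: [0.4, -0.1, -0.1]
width: 0.0005
finger_force: 0.0
```

```bash
python3 - <<'E'
from h import *
s=rel()
from station import imaging
import cv2
p,d=imaging.read_camera("top");cv2.imwrite("pics/t6.png",cv2.resize(p[140:300,240:430],None,fx=3.7,fy=3.7,interpolation=cv2.INTER_CUBIC))
E
```

```text
t 11.65 rel nest mm [-107.5    8.7] z 178.7 F [ 0.4 -0.1 -0.1] w 0.0005
```

View pics/t6.png

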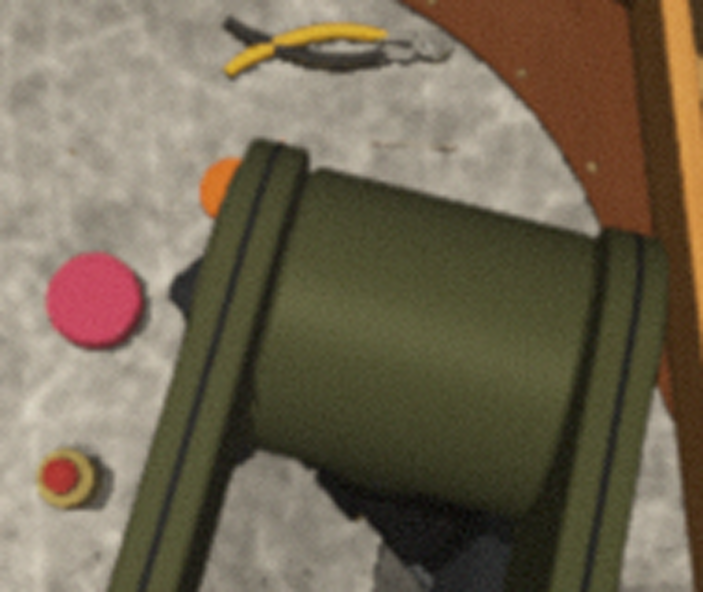

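The arm hides the fixture in this view, but the jar, bottle and cutters are untouched. That was my last picture, so I'll check the knob numerically with the wrist and scene cameras.

```bash
python3 - <<'E'
from h import *
from station import imaging
import cv2
s=rel();th=np.radians(-46.05);R=np.array([[np.cos(th),-np.sin(th)],[np.sin(th),np.cos(th)]])
for n in("wrist","scene"):
    p,d=imaging.read_camera(n);P=imaging.camera_params(n)
    if n=="wrist": A=np.eye(4);A[:3,:3]=s['tcp_rot'];A[:3,3]=s['ee_pos'];T=A@P['hand_eye']
    else: T=P['world_from_camera']
    h=cv2.cvtColor(p,cv2.COLOR_BGR2HSV)
    for nm,m in(("red",cv2.inRange(h,(0,170,60),(6,255,255))|cv2.inRange(h,(174,170,60),(180,255,255))),("brass",cv2.inRange(h,(17,110,60),(28,255,255)))):
        k,l,st,c=cv2.connectedComponentsWithStats(m)
        for i in range(1,k):
            if st[i,4]<8: continue
            v,u=np.nonzero(l==i);D=d[v,u];q=np.stack([(u-P['cx'])/P['fx']*D,(v-P['cy'])/P['fy']*D,D],-1)[D>0]@T[:3,:3].T+T[:3,3]
            if not len(q): continue
            a=np.median(q,0);x=R.T@(a[:2]-[.483,-.1073])*1e3
            if np.hypot(*x)<90 and a[2]<.07: print(n,nm,st[i,4],"rel nest",x.round(1),"z",(np.percentile(q[:,2],[5,50,95])*1e3).round(1),"angle",np.arctan2(-x[0],x[1]+41).round(3))
E
```

```text
t 11.7 rel nest mm [-107.5    8.7] z 178.6 F [-0.3  0.3  0.3] w 0.0003
scene brass 81 rel nest [-10.4  -3.1] z [20.8 22.1 23.4] angle 0.267
scene brass 38 rel nest [16.3  1.7] z [20.9 22.2 23.2] angle -0.365
```

step_arm --steps '[[[-0.03,0.015,-0.02],[0,0,0],1],[[-0.06,0.03,-0.04],[0,0,0],1],[[-0.08,0.04,-0.04],[0,0,0],1],[[-0.08,0.04,-0.04],[0,0,0],1],[[-0.08,0.04,-0.04],[0,0,0],1]]'

```text
t: 12.42
ee_pos: [0.4978, -0.053, 0.2179]
tcp_rot: [[-0.695, 0.719, -0.002], [0.719, 0.695, 0.0], [0.001, -0.001, -1.0]]
contact_force: [0.3, 0.4, -0.0]
width: 0.0006
finger_force: 0.0
```

```bash
python3 - <<'E'
from h import *
from station import imaging
import cv2
s=rel();th=np.radians(-46.05);R=np.array([[np.cos(th),-np.sin(th)],[np.sin(th),np.cos(th)]])
for n in("wrist","scene"):
    p,d=imaging.read_camera(n);P=imaging.camera_params(n)
    if n=="wrist": A=np.eye(4);A[:3,:3]=s['tcp_rot'];A[:3,3]=s['ee_pos'];T=A@P['hand_eye']
    else: T=P['world_from_camera']
    h=cv2.cvtColor(p,cv2.COLOR_BGR2HSV)
    for nm,m in(("red",cv2.inRange(h,(0,130,40),(8,255,255))|cv2.inRange(h,(170,130,40),(180,255,255))),("brass",cv2.inRange(h,(15,110,50),(30,255,255)))):
        k,l,st,c=cv2.connectedComponentsWithStats(m)
        for i in range(1,k):
            if st[i,4]<6: continue
            v,u=np.nonzero(l==i);D=d[v,u];q=np.stack([(u-P['cx'])/P['fx']*D,(v-P['cy'])/P['fy']*D,D],-1)[D>0]@T[:3,:3].T+T[:3,3]
            if not len(q): continue
            a=np.median(q,0);x=R.T@(a[:2]-[.483,-.1073])*1e3
            if np.hypot(*x)<90 and a[2]<.07: print(n,nm,st[i,4],"uv",c[i].round(),"rel nest",x.round(1),"z",(np.percentile(q[:,2],[5,50,95])*1e3).round(1),"angle",np.arctan2(-x[0],x[1]+41).round(3))
E
```

```text
t 12.43 rel nest mm [-28.9  48.4] z 217.9 F [ 0.3  0.4 -0. ] w 0.0006
wrist red 73 uv [282. 205.] rel nest [-0.8  9.4] z [36.8 45.4 46.5] angle 0.015
wrist brass 474 uv [278. 197.] rel nest [-5.5  2.3] z [20.5 21.7 23.1] angle 0.126
scene red 26 uv [350. 245.] rel nest [2.4 3.3] z [39.5 43.1 46.8] angle -0.054
scene brass 78 uv [343. 258.] rel nest [-9.8 -3.1] z [20.6 22.  23.2] angle 0.252
scene brass 39 uv [357. 257.] rel nest [14.9 -1.5] z [20.7 21.9 23.7] angle -0.361
```

The knob measures (-0.8, 9.4) mm from the nest against an expected (0, 9), so the keeper is closed. The disc is flat at 22 mm, and the tool is clear and touching nothing.

```bash
python3 -c "
from station import r
print(r.sign_off())"
```

```text
the job is handed in; nothing more can be done
None
```

The job is done and handed in at about 12.4 s: the brass disc is seated flush in the nest, the keeper arm is closed over it at its stop (measured within about 0.02 rad), and the gripper is clear with the bottle, jar and cutters undisturbed.

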